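Open the plunger-locked crayon case

TASK

Open the green crayon case that has the red knob: pull its spring-loaded red knob up to free the sliding cover, slide the cover all the way open, and let the knob spring back down so that its pin drops into the second hole and locks the cover open. Leave the case with the black knob shut.

Things in the scene. Friction and masses are not known exactly. Their poses are not given: they have to be found in the camera images.
- red_knob (a point): Centre of the red plunger knob, an upright cylinder 26 mm across, 24 mm high, riding on the cover. At rest this point is 73 mm above the table; the flat cover below is at 45 mm, and a collar 21 mm across under the knob reaches 58 mm. z points up; x points level along the case, the way the cover opens. The second hole, a brass ring with a dark centre in the deck, lies 90 mm off along +x.
- red_plunger (a joint): Height of the red knob above its rest, m: 0 fully down (pin 8 mm deep in a hole); from 0.008 the pin is clear of the deck; 0.020 upper stop; a lift of about 14 mm is right. Its spring pulls down with about 6 N at rest, 10 N at the upper stop. Let go between the holes, it rides on the deck at 0.008; its round tip finds the hole from up to 4 mm off.
- red_cover (a joint): Opening of the flat aluminium cover with the red knob, m: 0 shut, 0.090 over the second hole, 0.0915 end stop. Pin in a hole: it moves 3 mm at most. Pin clear: it slides with some 1.5 N of friction and stays where left. Its green case is fixed to the table: 260 mm long (along the knob's x), 110 wide, 51 high with the steel rails on both sides.
- black_cover (a joint): The same for the cover of the second case, which is alike but for its black knob and stands beside the first (either may be on the left): 0 is shut. It must stay shut.

How it is judged:
By the outcome, as a careful person would: the job done as asked, in the order asked, and still so for the second after the job is handed in, with the robot touching nothing.
It also fails if it takes over 32 s, if anything falls off the work surface, if the arm or the gripper's body presses on something with over 40 N, if the wrist force passes 120 N, or if a joint passes its speed limit or range.

ROBOT

A 6-joint arm with a two-finger parallel gripper is mounted at the origin on a cart in front of the work surface, level with it; the furniture and walls round the work are solid. World frame = base frame: x ahead of the robot, y to its left, z up, the work surface at z = 0. Lengths are in m, angles in rad, forces in N, time in s.
With the tool pointing down it reaches from about 0.275 to 1 m from the base axis. Payload 8.4 kg.
Tool frame: the origin (TCP) lies between the finger pads; the fingertips stand arm.finger_overhang ahead of it and the grasp point (between the pads) lies 2 mm behind it (arm.finger_overhang is the distance from the TCP to the fingertips, in m); z points along the fingers, y is the line along which they close (so a half turn about z gives the same grasp; the last joint's range is limited). The gripper opens to 85 mm and grips with 20 to 120 N. Pads are 22 mm wide; open, the fingers measure 114 mm over their backs; the gripper's body (76 mm by 85 mm) begins 54 mm behind the grasp point. The pads swing forward as they close: fully open they stand 13 mm farther back than shut.
Start: joints at [-1.232, 0.353, 1.633, -0, 1.155, -0.002], TCP at [0.209, -0.589, 0.248] pointing down, gripper open.
Joint ranges: [-2.63, 2.63], [-0.92, 2.1], [0.06, 2.66], [-1.3, 4.44], [0, 2.69], [-3.02, 3.02]. Speed limits (rad/s): [2.22, 2.22, 2.79, 3.14, 3.14, 3.14].

INTERFACE

Orientations are given as a 3x3 rotation matrix whose columns are the frame's x, y, z axes.
In Python, from rig import arm, vision gives the robot as it stands.
- The arm moves only by the tool jog_arm, never from a script. Its argument "deltas" is a list of rows, each an object with "jaw": the closure in counts, from 0 (fully open) to 255 (shut); "linear": the shift along the world's x, y, z in m, a list of three; "turn": the turn about the world's z in rad. In form: [{"jaw": jaw, "linear": [x, y, z], "turn": turn}, ...]. A call has 1 to 8 rows; each row is the pose to reach, as a shift and turn from the pose commanded when the call began; what a row does not reach only later rows make up. A row lasts 1/10 s, in which the tool goes at most 50 mm and 8.59 degrees, less where a joint would pass 70% of its speed; a pose out of reach is approached as far as the arm can. A call with a gripper value outside its range is refused whole. The fingers move at their own pace and stop on an object; the grip force is fixed at half the most. Time passes only in rows, so rows that repeat a pose let the fingers close. It gives the time, the measured TCP pose, the force, the opening and the grip force at its end, in the units of the state.
- arm.observe(): the state, without advancing time (a new reading comes with each control period).
- vision.snapshot(name): name is "side" or "top"; returns a dict with "img" (400x640x3 uint8, red, green, blue), "camera_matrix" (3x3 intrinsics, pixels), "dist" ([k1, k2, p1, p2, k3] as OpenCV has them; the pictures are not rectified), "camera_from_world" (4x4, takes a point from world to camera coordinates). Camera axes: x right, y down, z forward; pixel columns grow to the right and rows downward; lengths in m; the calibration is good to about 2 mm. A picture is of the moment at which its call begins. There is no depth.
- arm.job_done(): hands the job in; it is judged then, once.
The state is a dict: "clock": time; "q": joint angles; "qvel": joint speeds; "joint_torque": joint torques, N m; "tool_pos": TCP position; "tcp_rot": TCP orientation; "wrist_force": force on the tool from outside, world axes, zero at the start; "moment": the same for the moment, N m; "gripper_width": finger opening in m; "finger_force": force on a finger pad.
Only numpy, scipy, OpenCV 4.12 (cv2) and the standard library are available. Lean on these libraries where they do the work, as an engineer would, in place of code of your own. Each camera call takes 0.05 s, during which the arm holds its last target. There are 200 camera calls.

## Working session

There is one attempt and no reset: what is moved stays moved. The work goes in short steps, Python scripts to look and compute and a tool call to move; the robot and the scene stay as the last step left them, time stands still between calls to the robot, and variables do not carry over. Pictures are saved under pics/ and viewed, at most 10 in all, crops included, and the job is handed in when it is done.

Besides the shell and the picture viewer there is one more tool, called after ">>>" as name(argument=value, ...) on one line, values as JSON. jog_arm: Moves the arm, as the interface text tells. Its arguments: {"type":"object","properties":{"deltas":{"type":"array","items":{"type":"object","properties":{"jaw":{"type":"number"},"linear":{"type":"array","items":{"type":"number"}},"turn":{"type":"number"}}}}},"required":["deltas"]}

```bash
mkdir -p pics; ls
cat > h.py <<'E'
import numpy as np, cv2
from rig import arm, vision
def snap(n,f=None):
    s=vision.snapshot(n)
    if f: cv2.imwrite('pics/'+f,s['img'][:,:,::-1])
    return s
def ray(s,uv):
    p=cv2.undistortPoints(np.array([[uv]],float),np.array(s['camera_matrix']),np.array(s['dist']))[0,0]
    T=np.array(s['camera_from_world']);R=T[:3,:3]
    return -R.T@T[:3,3], R.T@np.array([p[0],p[1],1])
def onplane(s,uv,z):
    o,d=ray(s,uv); return o+d*(z-o[2])/d[2]
def cross(s1,u1,s2,u2):
    o1,d1=ray(s1,u1);o2,d2=ray(s2,u2)
    t=np.linalg.lstsq(np.c_[d1,-d2],o2-o1,rcond=None)[0]
    a,b=o1+d1*t[0],o2+d2*t[1]
    return (a+b)/2,np.linalg.norm(a-b)
def proj(s,X):
    T=np.array(s['camera_from_world'])
    return cv2.projectPoints(np.array(X,float).reshape(-1,1,3),cv2.Rodrigues(T[:3,:3])[0],T[:3,3],np.array(s['camera_matrix']),np.array(s['dist']))[0][:,0]
E
python3 - <<'E'
from h import *
a=snap('top','t1.png');b=snap('side','s1.png')
st=arm.observe();print(st,arm.finger_overhang)
for s in(a,b):
    print(ray(s,(320,200)))
E
```

```text
pics
{'clock': 0.1, 'q': array([-1.23241170e+00,  3.53580414e-01,  1.63406093e+00, -1.86572244e-05,
        1.15520745e+00, -2.39050012e-03]), 'qvel': array([-0.00055015, -0.00077446, -0.00215012,  0.00127421,  0.00089345,
       -0.00103246]), 'joint_torque': array([ 6.67991844e-04, -6.06356335e+01, -3.42818892e+01,  7.32999069e-05,
        3.97709911e-03, -2.17658373e-05]), 'tool_pos': array([ 0.20875053, -0.58867357,  0.24763529]), 'tcp_rot': array([[ 9.42493362e-01,  3.34224588e-01, -4.33092566e-04],
       [ 3.34224868e-01, -9.42492624e-01,  1.17923630e-03],
       [-1.40567846e-05, -1.25617269e-03, -9.99999211e-01]]), 'wrist_force': array([ 0.16800596, -0.41270349,  0.60263508]), 'moment': array([0.0141224 , 0.01660024, 0.00056525]), 'finger_force': 0.0, 'gripper_width': 0.08562651815749822} 0.017
(array([ 4.41108550e-01, -5.20519008e-04,  9.39727368e-01]), array([ 0.11127272, -0.01664918, -0.99379772]))
(array([0.09289012, 0.68141998, 0.58016409]), array([ 0.45078127, -0.72385842, -0.52233177]))
```

View pics/t1.png

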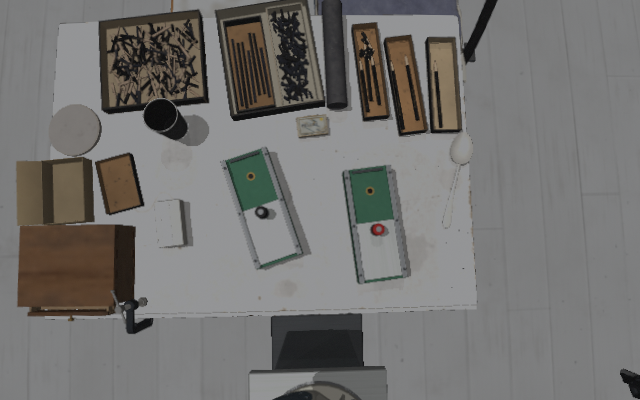

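View pics/s1.png

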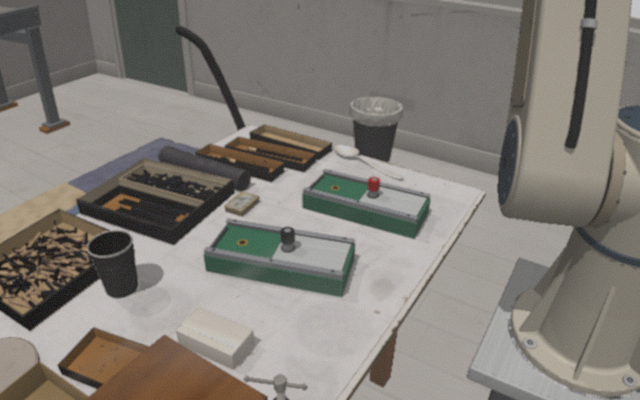

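Top view: the red knob is near (377,229) with its brass hole near (370,191), and the black-knob case is to the left. Side view: the red knob is near (374,185) and the hole near (335,187).

```bash
cat >> h.py <<'E'
def red(s,box=None):
    h=cv2.cvtColor(s['img'],cv2.COLOR_RGB2HSV)
    m=(((h[...,0]<8)|(h[...,0]>172))&(h[...,1]>130)&(h[...,2]>50)).astype(np.uint8)
    n,l,st,c=cv2.connectedComponentsWithStats(m)
    i=1+np.argmax(st[1:,4]); return c[i],st[i]
def brass(s,box):
    x0,y0,x1,y1=box
    h=cv2.cvtColor(s['img'],cv2.COLOR_RGB2HSV)[y0:y1,x0:x1]
    m=(h[...,0]>10)&(h[...,0]<35)&(h[...,1]>90)
    p=np.argwhere(m); return p.mean(0)[::-1]+[x0,y0],len(p)
E
python3 - <<'E'
from h import *
a=snap('top');b=snap('side')
ra,sa=red(a);rb,sb=red(b);print(ra,sa,rb,sb)
P,e=cross(a,ra,b,rb);print('knob',P,e, onplane(a,ra,.08))
ha,n1=brass(a,(358,180,382,202));hb,n2=brass(b,(325,180,345,195));print(ha,n1,hb,n2)
H,e=cross(a,ha,b,hb);print('hole',H,e,onplane(a,ha,.04))
d=(H-P)[:2];print(np.linalg.norm(d),np.arctan2(d[1],d[0]))
# rail direction from green/steel: side edges of green region
g=cv2.cvtColor(a['img'],cv2.COLOR_RGB2HSV);m=((g[...,0]>60)&(g[...,0]<90)&(g[...,1]>100)).astype(np.uint8);m[:,:335]=0;m[225:]=0
c=max(cv2.findContours(m,0,2)[0],key=cv2.contourArea);q=cv2.boxPoints(cv2.minAreaRect(c));print([onplane(a,x,.042)[:2].round(4) for x in q])
E
```

```text
[377.38666667 229.18666667] [372 224  12  11  75] [373.08510638 184.42553191] [369 178  10  13  94]
knob [ 0.47105092 -0.13895945  0.07228021] 0.0004029733619800797 [ 0.47096356 -0.13763878  0.08      ]
[369.45945946 190.59459459] 37 [334.36 187.52] 25
hole [ 0.56065082 -0.12920093  0.04055772] 0.00042812685210089177 [ 0.56091466 -0.12918068  0.04      ]
0.09012974817099602 0.10848455365641715
[array([ 0.4969, -0.1734]), array([ 0.4969, -0.1734]), array([ 0.4969, -0.1734]), array([ 0.4969, -0.1734])]
```

The knob height comes out at 72 mm and the hole is 90.1 mm away, both matching the given values. The opening axis is at yaw ≈ 0.108. Next I move above the knob with the jaws closing along the case axis.

>>> jog_arm(deltas=[{"jaw": 0, "linear": [0.033, 0.056, 0], "turn": 0.149}, {"jaw": 0, "linear": [0.066, 0.112, 0], "turn": 0.298}, {"jaw": 0, "linear": [0.098, 0.168, -0.01], "turn": 0.447}, {"jaw": 0, "linear": [0.131, 0.225, -0.02], "turn": 0.596}, {"jaw": 0, "linear": [0.164, 0.281, -0.03], "turn": 0.745}, {"jaw": 0, "linear": [0.197, 0.337, -0.04], "turn": 0.894}, {"jaw": 0, "linear": [0.229, 0.394, -0.05], "turn": 1.043}, {"jaw": 0, "linear": [0.262, 0.45, -0.06], "turn": 1.19}])

```text
clock: 1.0
tool_pos: [0.4094, -0.2442, 0.2069]
tcp_rot: [[0.034, 0.999, 0.0], [0.999, -0.034, -0.0], [-0.0, 0.0, -1.0]]
wrist_force: [0.8, -0.7, -0.6]
gripper_width: 0.0856
finger_force: 0.0
```

```bash
python3 -c "
from h import *
s=arm.observe();R=s['tcp_rot'];print(s['clock'],s['tool_pos'],np.arctan2(R[1,1],R[0,1]),s['q'].round(2))"
```

```text
1.0 [ 0.40943653 -0.24415278  0.20693304] -0.03414422689032338 [-0.54  0.17  1.98 -0.    0.99 -0.51]
```

>>> jog_arm(deltas=[{"jaw": 0, "linear": [0.02, 0.035, -0.01], "turn": 0.07}, {"jaw": 0, "linear": [0.04, 0.07, -0.025], "turn": 0.142}, {"jaw": 0, "linear": [0.06, 0.103, -0.04], "turn": 0.142}, {"jaw": 0, "linear": [0.06, 0.103, -0.06], "turn": 0.142}, {"jaw": 0, "linear": [0.06, 0.103, -0.06], "turn": 0.142}, {"jaw": 0, "linear": [0.06, 0.103, -0.06], "turn": 0.142}])

```text
clock: 1.6
tool_pos: [0.4684, -0.143, 0.147]
tcp_rot: [[-0.102, 0.995, -0.001], [0.995, 0.102, 0.0], [0.0, -0.001, -1.0]]
wrist_force: [-0.9, -1.2, -0.6]
gripper_width: 0.0855
finger_force: 0.0
```

Run:
```python
from h import *
a=snap('top');b=snap('side')
s=arm.observe();R=s['tcp_rot'];print(s['clock'],s['tool_pos'],np.arctan2(R[1,1],R[0,1]))
rb,sb=red(b);print(rb,sb)
c=b['img'][100:250,280:480,::-1];cv2.imwrite('pics/s2.png',cv2.resize(c,None,fx=3.5,fy=3.5))
print(proj(b,[s['tool_pos'],[.471,-.139,.073]]))
```

```text
1.7 [ 0.46900727 -0.14370681  0.14787627] 0.10098411454555024
[373.18 184.58] [368 178  11  13 100]
[[377.44085074 151.90963428]
 [373.04399066 184.12813582]]
```

View pics/s2.png

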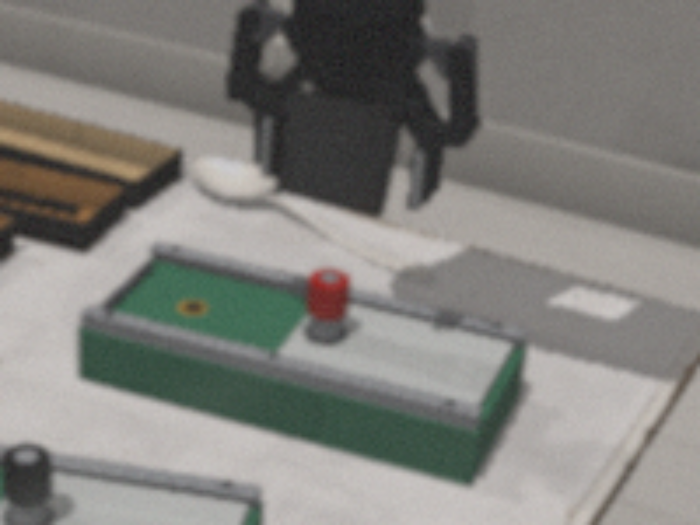

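The open gripper hangs above the red knob, which is at crop (327,295), with one finger on each side along the case. I descend from here.

>>> jog_arm(deltas=[{"jaw": 0, "linear": [0.002, 0.0045, -0.02], "turn": 0.007}, {"jaw": 0, "linear": [0.002, 0.0045, -0.045], "turn": 0.007}, {"jaw": 0, "linear": [0.002, 0.0045, -0.065], "turn": 0.007}, {"jaw": 0, "linear": [0.002, 0.0045, -0.074], "turn": 0.007}, {"jaw": 0, "linear": [0.002, 0.0045, -0.074], "turn": 0.007}, {"jaw": 0, "linear": [0.002, 0.0045, -0.074], "turn": 0.007}])

```text
clock: 2.3
tool_pos: [0.4713, -0.1389, 0.0739]
tcp_rot: [[-0.108, 0.994, 0.001], [0.994, 0.108, -0.0], [-0.0, 0.001, -1.0]]
wrist_force: [0.3, 0.1, 0.2]
gripper_width: 0.0852
finger_force: 0.0
```

>>> jog_arm(deltas=[{"jaw": 80, "linear": [0, 0, 0], "turn": 0}, {"jaw": 120, "linear": [0, 0, 0], "turn": 0}, {"jaw": 160, "linear": [0, 0, 0], "turn": 0}, {"jaw": 200, "linear": [0, 0, 0], "turn": 0}, {"jaw": 255, "linear": [0, 0, 0], "turn": 0}, {"jaw": 255, "linear": [0, 0, 0], "turn": 0}, {"jaw": 255, "linear": [0, 0, 0], "turn": 0}, {"jaw": 255, "linear": [0, 0, 0], "turn": 0}])

```text
clock: 3.1
tool_pos: [0.4712, -0.1385, 0.0735]
tcp_rot: [[-0.109, 0.994, 0.001], [0.994, 0.109, -0.0], [-0.0, 0.001, -1.0]]
wrist_force: [0.1, 1.2, 5.5]
gripper_width: 0.0241
finger_force: 58.5
```

Gripped. Now lift 14 mm.

>>> jog_arm(deltas=[{"jaw": 255, "linear": [0, 0, 0.004], "turn": 0}, {"jaw": 255, "linear": [0, 0, 0.008], "turn": 0}, {"jaw": 255, "linear": [0, 0, 0.012], "turn": 0}, {"jaw": 255, "linear": [0, 0, 0.014], "turn": 0}, {"jaw": 255, "linear": [0, 0, 0.014], "turn": 0}, {"jaw": 255, "linear": [0, 0, 0.014], "turn": 0}])

```text
clock: 3.7
tool_pos: [0.471, -0.1384, 0.087]
tcp_rot: [[-0.109, 0.994, 0.0], [0.994, 0.109, -0.0], [-0.0, 0.0, -1.0]]
wrist_force: [4.9, -0.4, -9.5]
gripper_width: 0.0244
finger_force: 59.3
```

Run:
```python
from h import *
b=snap('side')
s=arm.observe();print(s['clock'],s['tool_pos'],s['wrist_force'],s['gripper_width'])
rb,sb=red(b);print(rb,sb)
c=b['img'][130:230,310:430,::-1];cv2.imwrite('pics/s3.png',cv2.resize(c,None,fx=5,fy=5))
```

```text
3.75 [ 0.47100799 -0.13844312  0.08696078] [ 5.03568522 -0.08098011 -9.23929862] 0.024256757260179576
[372.25806452 179.21505376] [368 172  10  14  93]
```

View pics/s3.png

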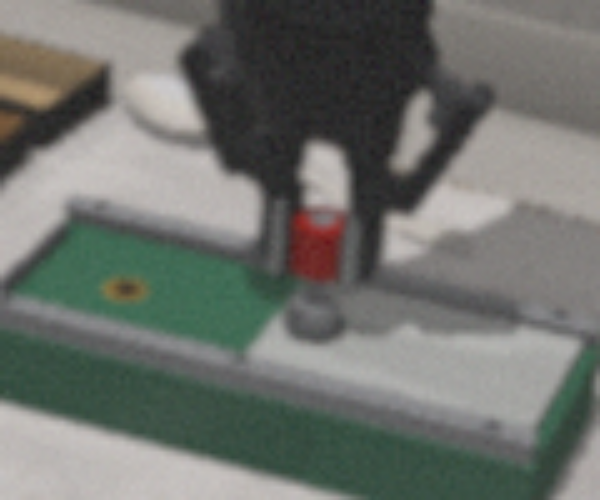

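The knob is up with its rod visible, and the force of about −9 N matches the spring. Now slide 90 mm along the axis.

>>> jog_arm(deltas=[{"jaw": 255, "linear": [0.0099, 0.0011, 0], "turn": 0}, {"jaw": 255, "linear": [0.0249, 0.0027, 0], "turn": 0}, {"jaw": 255, "linear": [0.0398, 0.0043, 0], "turn": 0}, {"jaw": 255, "linear": [0.0547, 0.0059, 0], "turn": 0}, {"jaw": 255, "linear": [0.0696, 0.0076, 0], "turn": 0}, {"jaw": 255, "linear": [0.0825, 0.009, 0], "turn": 0}, {"jaw": 255, "linear": [0.0895, 0.0097, 0], "turn": 0}, {"jaw": 255, "linear": [0.0895, 0.0097, 0], "turn": 0}])

```text
clock: 4.55
tool_pos: [0.5614, -0.1284, 0.0868]
tcp_rot: [[-0.109, 0.994, 0.001], [0.994, 0.109, 0.0], [0.0, 0.001, -1.0]]
wrist_force: [2.2, -0.8, -8.6]
gripper_width: 0.0236
finger_force: 59.4
```

Run:
```python
from h import *
b=snap('side')
s=arm.observe();print(s['clock'],s['tool_pos'],s['wrist_force'],s['gripper_width'])
rb,sb=red(b);print(rb,sb,onplane(b,rb,.086))
c=b['img'][130:230,290:430,::-1];cv2.imwrite('pics/s4.png',cv2.resize(c,None,fx=5,fy=5))
```

```text
4.6 [ 0.56091284 -0.12848707  0.08689847] [  1.16959224  -0.58137101 -10.24429255] 0.024322607687002416
[332.91208791 169.82417582] [329 163   9  13  91] [ 0.56347805 -0.12563869  0.086     ]
```

View pics/s4.png

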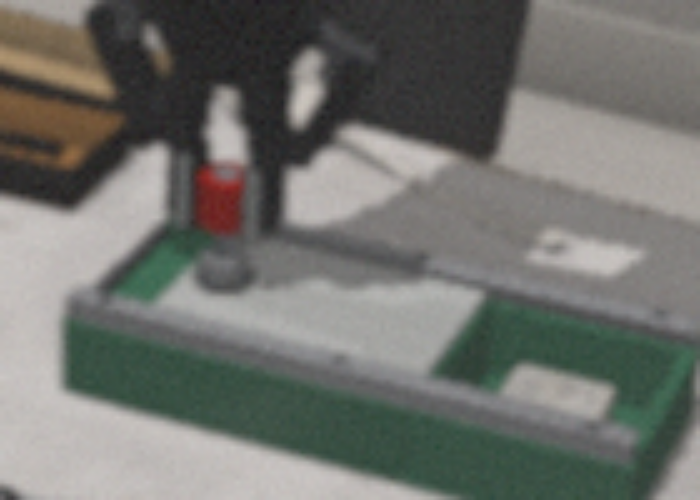

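The cover is open, with the knob at crop (220,198) over the second hole. I lower 12 mm while still gripping, so the pin enters the hole.

>>> jog_arm(deltas=[{"jaw": 255, "linear": [0, 0, -0.003], "turn": 0}, {"jaw": 255, "linear": [0, 0, -0.006], "turn": 0}, {"jaw": 255, "linear": [0, 0, -0.009], "turn": 0}, {"jaw": 255, "linear": [0, 0, -0.012], "turn": 0}, {"jaw": 255, "linear": [0, 0, -0.012], "turn": 0}, {"jaw": 255, "linear": [0, 0, -0.012], "turn": 0}])

```text
clock: 5.2
tool_pos: [0.56, -0.1287, 0.0749]
tcp_rot: [[-0.109, 0.994, -0.001], [0.994, 0.109, 0.0], [0.0, -0.001, -1.0]]
wrist_force: [0.4, 2.4, -6.0]
gripper_width: 0.0243
finger_force: 59.5
```

Still −6 N with no support from the deck, so the pin is in the hole. Release and retreat.

>>> jog_arm(deltas=[{"jaw": 150, "linear": [0, 0, 0], "turn": 0}, {"jaw": 80, "linear": [0, 0, 0], "turn": 0}, {"jaw": 0, "linear": [0, 0, 0], "turn": 0}, {"jaw": 0, "linear": [0, 0, 0], "turn": 0}, {"jaw": 0, "linear": [0, 0, 0], "turn": 0}, {"jaw": 0, "linear": [0, 0, 0.02], "turn": 0}, {"jaw": 0, "linear": [0, 0, 0.05], "turn": 0}, {"jaw": 0, "linear": [0, 0, 0.09], "turn": 0}])

```text
clock: 6.0
tool_pos: [0.5591, -0.1285, 0.1646]
tcp_rot: [[-0.109, 0.994, -0.003], [0.994, 0.109, 0.001], [0.001, -0.003, -1.0]]
wrist_force: [0.7, -0.3, 0.8]
gripper_width: 0.0857
finger_force: 0.0
```

>>> jog_arm(deltas=[{"jaw": 0, "linear": [-0.02, -0.04, 0.03], "turn": 0}, {"jaw": 0, "linear": [-0.04, -0.08, 0.06], "turn": 0}, {"jaw": 0, "linear": [-0.06, -0.12, 0.08], "turn": 0}, {"jaw": 0, "linear": [-0.08, -0.16, 0.08], "turn": 0}, {"jaw": 0, "linear": [-0.1, -0.2, 0.08], "turn": 0}, {"jaw": 0, "linear": [-0.1, -0.2, 0.08], "turn": 0}, {"jaw": 0, "linear": [-0.1, -0.2, 0.08], "turn": 0}])

```text
clock: 6.7
tool_pos: [0.4597, -0.3295, 0.245]
tcp_rot: [[-0.106, 0.994, 0.0], [0.994, 0.106, 0.0], [0.0, 0.0, -1.0]]
wrist_force: [0.4, 0.8, -0.3]
gripper_width: 0.0855
finger_force: 0.0
```

Run:
```python
from h import *
a=snap('top','t5.png');b=snap('side')
s=arm.observe();print(s['clock'],s['tool_pos'],s['wrist_force'],s['gripper_width'])
ra,_=red(a);rb,_=red(b);P,e=cross(a,ra,b,rb);print(ra,rb,P,e,np.linalg.norm(P[:2]-[.4711,-.139]))
c=b['img'][130:310,180:450,::-1];cv2.imwrite('pics/s5.png',cv2.resize(c,None,fx=2.9,fy=2.9))
```

```text
6.8 [ 0.46049761 -0.32800887  0.24484532] [ 0.42380484 -0.18003803 -0.36582593] 0.08541872901361457
[371.37179487 189.08974359] [334.98850575 175.33333333] [ 0.55984221 -0.12902658  0.07187827] 0.0001870480347450846 0.08930089277644736
```

View pics/s5.png

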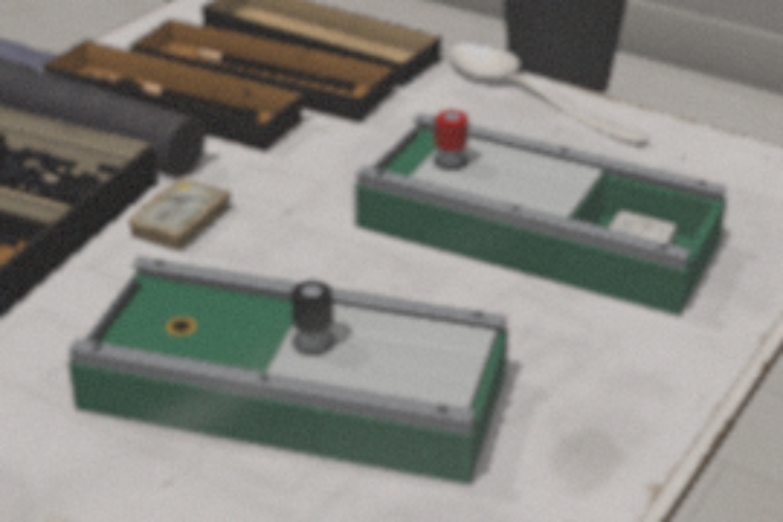

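The red knob is back down at crop (451,132), at 72 mm height and 89 mm from its start. The black case is still shut, so I hand the job in.

```bash
python3 -c "
from rig import arm
print(arm.job_done())"
```

```text
the job is handed in; nothing more can be done
None
```

The red-knob case is open and its knob is down in the second hole (89 mm along, at rest height); the black-knob case stayed shut, and I handed the job in at about 7 s without seeing the verdict.

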